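# Drive the jammed plug out of a coppersmith's socket block

### The arm

A 7-joint arm with a two-finger parallel gripper is mounted at the origin on the work surface. World frame = base frame: x ahead of the robot, y to its left, z up, the work surface at z = 0. Lengths are in m, angles in rad, forces in N, time in s.
With the tool pointing down it reaches from about 0.4 to 0.9 m from the base axis. Payload 5.5 kg.
Tool frame: the origin (TCP) lies midway between the tips of the shut fingers; the grasp point (between the pads) lies 19 mm behind it (env.grip_point_offset is the distance from the TCP to the grasp point, in m); z points along the fingers, y is the line along which they close (so a half turn about z gives the same grasp; the last joint's range is limited). The gripper opens to 85 mm and grips with 20 to 120 N. Pads are 22 mm wide; open, the fingers measure 114 mm over their backs; the gripper's body (76 mm by 85 mm) begins 54 mm behind the grasp point. The pads swing forward as they close: fully open they stand 13 mm farther back than shut.
Start: joints at [1.573, 0.501, -0.427, 1.55, 0.221, 1.138, -0.21], TCP at [0.168, -0.628, 0.231] pointing down, gripper open.
Joint ranges: [-2.88, 2.88], [-0.31, 2.03], [-1.54, 1.56], [0.2, 2.42], [-1.41, 4.55], [0.19, 2.02], [-2.57, 2.57]. Speed limits (rad/s): [2.57, 2.57, 3.14, 3.14, 3.14, 3.14, 3.14].

### API

Orientations are given as [roll, pitch, yaw] about the fixed x, y, z axes, in that order (R = Rz(yaw) Ry(pitch) Rx(roll)).
In Python, from station import telemetry, optics, env gives the robot as it stands.
- The arm moves only by the tool drive_tool, never from a script. Its argument "targets" is text: rows parted by semicolons, each of 7 numbers parted by spaces: the closure in counts, from 0 (fully open) to 255 (shut), then the shift along the tool's x, y, z in cm, then the turn, a rotation vector about the tool's x, y, z in degrees. A call has 1 to 20 rows; each row shifts and turns the commanded pose from where the row before left it, along the tool's axes as they then stand; what a row does not reach is not made up. A row lasts 1/8 s, in which the tool goes at most 62.5 mm and 10.7 degrees, less where a joint would pass 70% of its speed; a pose out of reach is approached as far as the arm can. A call with a gripper value outside its range is refused whole. The fingers move at their own pace and stop on an object; "squeeze" is the grip in N (left out, the last holds). Time passes only in rows, so rows that do not move let the fingers close. It gives the time, the measured TCP pose, the force, the opening and the grip force at its end, in the units of the state.
- telemetry.observe(): the state, without advancing time (a new reading comes with each control period).
- optics.get_image(name): name is "scene" or "top" or "wrist"; returns (picture, depth): 384x512x3 uint8, blue, green, red; 384x512 float32, m along the optical axis (not along the pixel's ray), 0 where there is no reading.
- optics.calibration(name): a dict with "intrinsics" (3x3 intrinsics, pixels), "origin" and "rotation" of the camera in the world. Camera axes: x right, y down, z forward; pixel columns grow to the right and rows downward; lengths in m; the calibration is good to about 2 mm. A picture is of the moment at which its call begins: read the wrist's pose just before it. calibration takes no time and is no camera call; for the wrist camera it gives the pose at the moment of the call.
- env.sign_off(): hands the job in; it is judged then, once.
The state is a dict: "time_s": time; "joint_pos": joint angles; "qd": joint speeds; "effort": joint torques, N m; "eef_pos": TCP position; "eef_rot": TCP orientation; "force": force on the tool from outside, world axes, zero at the start; "torque": the same for the moment, N m; "width": opening from 0.0 (shut) to 1.0 (fully open); "grip_force": force on a finger pad.
Only numpy, scipy, OpenCV 4.12 (cv2) and the standard library are available. Lean on these libraries where they do the work, as an engineer would, in place of code of your own. Each camera call takes 0.05 s, during which the arm holds its last target. There are 200 camera calls.

### The job

The copper plug is jammed in the pine socket block: take the red-handled drift from the punch rack, find the knock-out hole in the white guide plate, which is a little off centre, and push the plug down and out with the drift so that it drops into the catch tray. Feel for the hole gently and push steadily, never with more than 25 newtons, then put the drift back fully home in its hole in the rack and let go. Leave the copper beaker and the small dark billet standing where they are.

Things in the scene. Friction and masses are not known exactly. Their poses are not given: they have to be found in the camera images.
- block: Pine socket block on a knock-out stand; fixed. Origin: on the table under its centre, z up, yaw varies. The block is 80 x 130 mm (x by y), underside 65 mm and top 125 mm above the table, on two cheeks at its +y and -y edges, open towards its +x and -x. A square upright bore through its centre holds the jammed plug; a guide plate lies on top, a tray beneath.
- block_top (a point): Middle of the guide plate's top face, 137 mm above the table, on the block's centre line. The white-painted plate, 54 x 54 x 12 mm, is nailed on at any angle. Its knock-out hole goes straight down, 13 mm in diameter with a 1.5 mm chamfer; the hole's middle lies 6 mm from this point, in a direction that is not measured: find it by feel or by sight.
- tray (a point): Middle of the green catch tray's floor, under the block's centre, 4 mm above the table; the tray is fixed, 170 x 100 mm (x by y of the block), its rim 20 mm above the table
- plug: Jammed copper-coloured square plug, 26 x 26 x 52 mm, about 0.12 kg, upright in the bore; origin: centre of its underside. At first its top is 20 to 26 mm below the guide plate's top face and its foot stands just out of the block. Sprung cheeks hold it with a friction that varies, about 8 to 16 N; it lets go and falls into the tray once its top is 57 mm below the plate's top face.
- plug_center (a point): middle of the plug, 26 mm above its underside
- drift: Steel drift: rod 10 mm in diameter and 85 mm long below a red square handle 24 x 24 mm, 50 mm tall, with a brass band. About 0.09 kg. Origin: centre of the handle's underside (the shoulder), z up towards the handle's top, x and y square to the handle's flat sides. It starts upright in the rack, shoulder on the rack's top.
- drift_tip (a point): working end of the drift's rod, 85 mm below its origin; the end is flat with a 1.5 mm bevel
- rack: Wooden punch rack, 80 x 170 x 100 mm (x, y, z), fixed; origin on the table under its centre, yaw varies. Three steel punches 12 mm thick stand up to 35 mm out of its +y half.
- rack_hole (a point): mouth of the drift's hole in the rack's top, 100 mm above the table, 45 mm from the rack's middle towards its -y; 14 mm in diameter, 92 mm deep, upright
- beaker: Bystander: hammered copper beaker, 72 mm wide, 95 mm tall; origin: centre of its underside
- billet: Bystander: upright dark wooden billet, 36 mm in diameter, 45 mm tall; origin: centre of its underside
There are look-alikes about, which are no part of the job. Of the things like the drift, leave any that is green; of the rest the larger one is meant. Leave any green look-alike of the rack alone.

How it is judged:
On the way, in this order (a step that is already met when the one before it is completed fails the run):
1. the drift's end has entered the knock-out hole in the guide plate, at least 6 mm deep (horizontal distance between drift_tip and block_top below 0.012 m and z of drift_tip in the frame of block below 0.131 m), for 0.1 s.
2. the plug has come out of the bore with the drift still through the hole (horizontal distance between drift_tip and block_top below 0.012 m and z of drift_tip in the frame of block below 0.115 m and z of plug_center in the frame of block below 0.046 m), for 0.1 s.
At the end, for the whole second after the job is handed in: The plug lies or stands at rest in the catch tray under the block, its middle less than 40 mm above the table and inside the tray's outline; the drift stands at rest in its rack hole, shoulder within 8 mm of the hole's mouth and upright within 7 degrees, let go (z of plug_center in the frame of block below 0.04 m and x of plug_center in the frame of block between -0.085 and 0.085 m and y of plug_center in the frame of block between -0.05 and 0.05 m and linear speed of each of plug, drift below 0.02 m/s and distance between drift and rack_hole below 0.008 m and angle between drift's own z axis and vertical below 0.12 rad); the robot touches nothing.
It fails at once if the drift presses on the block or its guide plate with more than 25 N (contact force between drift and block above 25 N).
It fails at once if the drift presses on the plug with more than 25 N (contact force between drift and plug above 25 N).
It fails at once if the robot's arm or fingers press on the block, guide plate or plug with more than 25 N (contact force between any of the fingers, the arm and block above 25 N or contact force between any of the fingers, the arm and plug above 25 N).
It fails at once if a bystander is moved by more than 30 mm (distance of any of beaker, billet from where it was at the start of the episode above 0.03 m).
It also fails if it takes over 72 s, if anything falls off the work surface, if the arm or the gripper's body presses on something with over 40 N, if the wrist force passes 120 N, or if a joint passes its speed limit or range.

## Working session

There is one attempt and no reset: what is moved stays moved. The work goes in short steps, Python scripts to look and compute and a tool call to move; the robot and the scene stay as the last step left them, time stands still between calls to the robot, and variables do not carry over. Pictures are saved under pics/ and viewed, at most 10 in all, crops included, and the job is handed in when it is done.

Besides the shell and the picture viewer there is one more tool, called after ">>>" by a JSON object that holds its "op" and its "data", one argument or row to a line. drive_tool: Moves the arm, as the interface text tells. Its arguments: {"type":"object","properties":{"targets":{"type":"string"},"squeeze":{"type":"number"}},"required":["targets"]}

```bash
mkdir -p pics; cat > h.py <<'E'
import numpy as np, cv2
from station import telemetry, optics, env
from scipy.spatial.transform import Rotation as R
def grab(n):
    im,d=optics.get_image(n); c=optics.calibration(n)
    np.savez('%s.npz'%n,im=im,d=d,K=c['intrinsics'],o=c['origin'],r=c['rotation']); return im,d
def cloud(n):
    z=np.load('%s.npz'%n); d=z['d']; v,u=np.mgrid[:d.shape[0],:d.shape[1]]
    K=z['K']; p=np.stack([(u-K[0,2])/K[0,0]*d,(v-K[1,2])/K[1,1]*d,d],-1)
    return z['im'],d,p@np.array(z['r']).T+np.array(z['o'])
E
python3 - <<'E'
from h import *
s=telemetry.observe(); print(s)
a,_=grab('scene'); b,_=grab('top')
cv2.imwrite('pics/a.png',np.vstack([a,b])[:, :] if 0 else cv2.resize(np.hstack([a,b]),(800,300)))
cv2.imwrite('pics/scene.png',cv2.resize(a,(800,600)));cv2.imwrite('pics/top.png',cv2.resize(b,(800,600)))
for n in('scene','top'):print(n,optics.calibration(n))
E
```

```text
{'time_s': 0.0, 'joint_pos': array([ 1.57318369,  0.50184725, -0.42677689,  1.55143493,  0.2208061 ,
        1.13830008, -0.21027189]), 'qd': array([-0.0017759 ,  0.00067871,  0.0017171 , -0.00068481,  0.00055728,
        0.00033934, -0.00018184]), 'effort': array([ 1.20067230e-04, -5.69513583e+01, -5.81605732e+00, -2.80934983e+01,
        1.08289561e-02,  1.19187415e-02, -5.23765010e-06]), 'eef_pos': array([ 0.1673824 , -0.62736979,  0.23026473]), 'eef_rot': array([-3.13966002e+00, -5.56539423e-05,  2.60882549e-01]), 'force': array([ 0.04103897, -0.19501174, -0.66298261]), 'torque': array([-0.07630213, -0.03090882, -0.04904297]), 'grip_force': 0.0, 'width': 0.9959763320570787}
scene {'intrinsics': array([[436.56691284,   0.        , 252.98284824],
       [  0.        , 436.56691284, 190.08562225],
       [  0.        ,   0.        ,   1.        ]]), 'origin': array([0.90252565, 0.41724002, 0.61273275]), 'rotation': array([-2.25447266, -0.01700817,  2.46804236])}
top {'intrinsics': array([[442.71069238,   0.        , 257.29407709],
       [  0.        , 442.71069238, 186.36939521],
       [  0.        ,   0.        ,   1.        ]]), 'origin': array([ 0.35257762, -0.02067396,  1.08323605]), 'rotation': array([-2.96770656e+00,  2.69313409e-03, -1.57710707e+00])}
```

View pics/scene.png

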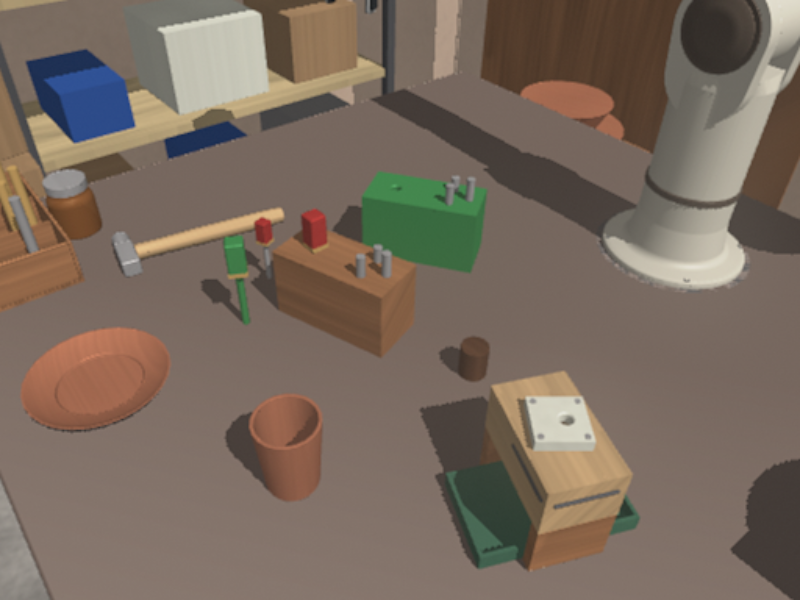

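View pics/top.png

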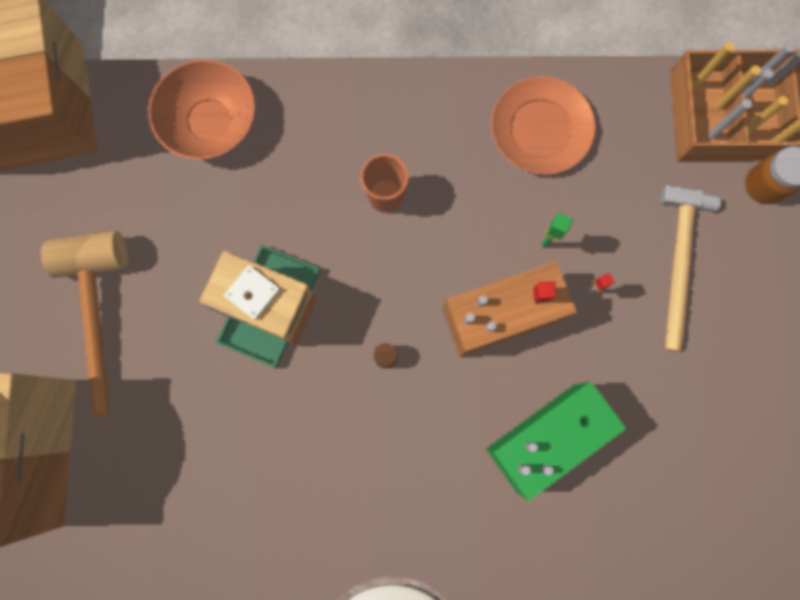

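Drift candidates in the top view are the red one in the rack (544,291), a small red one (604,282) and a green one (560,226). The racks are wooden (510,308) and green (557,440). I choose the larger red drift in the wooden rack. The plate is at (252,293) with its hole at (248,295), the billet at (385,355) and the beaker at (385,180).

```bash
sed -i "s/np.array(z\['r'\]).T/R.from_euler('xyz',z['r']).as_matrix().T/" h.py
python3 - <<'E'
from h import *
im,d,P=cloud('top')
hsv=cv2.cvtColor(im,cv2.COLOR_BGR2HSV).astype(int); H,S,V=hsv[...,0],hsv[...,1],hsv[...,2]
def rect(m,name):
    q=P[m]; r=cv2.minAreaRect(q[:,:2].astype(np.float32)*1000); print(name,m.sum(),'z',np.percentile(q[:,2],[5,50,95]).round(4),'rect',np.round(r[0],1),np.round(r[1],1),round(r[2],1),'mean',q.mean(0).round(4))
v,u=np.mgrid[:384,:512]
def box(x0,x1,y0,y1): s=1.5625; return (u>x0/s)&(u<x1/s)&(v>y0/s)&(v<y1/s)&(d>0)
red=((H<6)|(H>174))&(S>180)
rect(box(525,570,270,310)&red&(P[...,2]>.14),'drift')
rect(box(590,620,270,300)&red,'small')
rect(box(430,590,255,365)&(abs(P[...,2]-.1)<.006),'rack')
rect(box(210,300,255,330)&(abs(P[...,2]-.137)<.005)&(S<60),'plate')
rect(box(190,325,240,345)&(abs(P[...,2]-.125)<.005),'block')
rect(box(365,405,340,375)&(P[...,2]>.035),'billet')
rect(box(355,415,145,215)&(P[...,2]>.085),'beaker')
im2=cv2.resize(im[150:220,120:200],None,fx=5,fy=5,interpolation=cv2.INTER_CUBIC); im3=cv2.resize(im[160:230,280:400],None,fx=3,fy=5,interpolation=cv2.INTER_CUBIC)
cv2.imwrite('pics/c.png',np.hstack([im2,im3]))
rect(box(238,258,285,305)&((V<150)),'hole dark')
s,ds,Q=cloud('top'),0,0
im,d,P=cloud('scene');hsv=cv2.cvtColor(im,cv2.COLOR_BGR2HSV).astype(int); H,S,V=hsv[...,0],hsv[...,1],hsv[...,2]
red=((H<6)|(H>174))&(S>180)
rect(box(298,330,205,255)&red,'drift S')
rect(box(298,330,205,255)&red&(P[...,2]>.147),'drift S top')
rect(box(510,610,385,460)&(abs(P[...,2]-.137)<.005)&(S<60),'plate S')
for a in np.arange(0,1): pass
E
```

```text
drift 126 z [0.1424 0.1491 0.1512] rect [ 517.8 -217.1] [22.9 23.4] 5.9 mean [ 0.5171 -0.2165  0.1485]
small 55 z [0.0789 0.0969 0.1003] rect [ 540.2 -313.9] [13.9 14.4] 29.0 mean [ 0.5396 -0.3127  0.0941]
rack 2388 z [0.0966 0.0996 0.1024] rect [ 504.3 -175.7] [ 80.4 170.9] 18.7 mean [ 0.5024 -0.1728  0.0996]
plate 598 z [0.1338 0.1364 0.1394] rect [519.6 190.6] [56. 54.] 51.8 mean [0.5198 0.1904 0.1365]
block 1495 z [0.1219 0.1247 0.1275] rect [519.9 190.7] [130.7  80.3] 67.0 mean [0.5185 0.1896 0.1247]
billet 180 z [0.041  0.0446 0.0477] rect [438.7   8.1] [33.  32.9] 89.6 mean [0.4386 0.0076 0.0445]
beaker 217 z [0.0868 0.0934 0.0969] rect [700.6   6.3] [70.4 69.8] 87.2 mean [0.7038 0.0069 0.0929]
hole dark 14 z [0.1124 0.1144 0.1288] rect [518.2 199.3] [6.2 7.9] 57.5 mean [0.5185 0.1998 0.1169]Traceback (most recent call last):
  File "<stdin>", line 22, in <module>
  File "<stdin>", line 5, in rect
    return _quantile_unchecked(
        a, q, axis, out, overwrite_input, method, keepdims, weights)
    return _ureduce(a,
                    func=_quantile_ureduce_func,
    ...<5 lines>...
                    overwrite_input=overwrite_input,
                    method=method)
    r = func(a, **kwargs)
    result = _quantile(arr,
                       quantiles=q,
    ...<2 lines>...
                       out=out,
                       weights=wgt)
    slices_having_nans = np.isnan(arr[-1, ...])
                                  ~~~^^^^^^^^^
IndexError: index -1 is out of bounds for axis 0 with size 0
```

View pics/c.png

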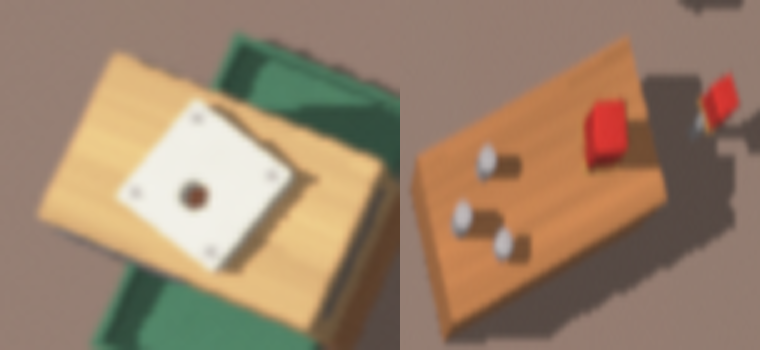

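The crop confirms the choice: a large red handle in the wooden rack. The plate hole shows at about (159,189) in the native top view. Next I move over the drift for a closer look.

>>> {"op": "drive_tool", "data": {
  "targets": "0 3.5 -2.4 -0.4 0 0 0;0 4.5 -3.1 -0.4 0 0 0;0 4.5 -3.1 -0.4 0 0 0;0 4.5 -3.1 -0.4 0 0 0;0 4.5 -3.1 -0.4 0 0 0;0 4.5 -3.1 -0.4 0 0 0;0 4.5 -3.1 0 0 0 0;0 4.5 -3.1 0 0 0 0;0 4.5 -3.1 0 0 0 0;0 3 -2 0 0 0 0;0 2 -1.4 0 0 0 0;0 0 0 0 0 0 0",
  "squeeze": 80
}}

```text
time_s: 1.6
eef_pos: [0.5196, -0.2151, 0.2551]
eef_rot: [-3.14, -0.0, 0.265]
force: [-0.2, -0.7, 0.4]
width: 0.999
grip_force: 0.0
```

```bash
cat >> h.py <<'E'
def delta(target,yaw=None):
    s=telemetry.observe(); T=R.from_euler('xyz',s['eef_rot']); p=np.array(s['eef_pos'])
    y=s['eef_rot'][2] if yaw is None else yaw
    rv=(T.inv()*R.from_euler('xyz',[np.pi,0,y])).as_rotvec(degrees=True)
    print('tcp',p.round(4),'rpy',np.degrees(s['eef_rot']).round(2),'t',round(s['time_s'],2),'tool d cm',(T.inv().apply(np.array(target)-p)*100).round(2),'rot',rv.round(2))
E
python3 - <<'E'
from h import *
delta([.518,-.218,.109])
c=optics.calibration('wrist');a,_=grab('wrist');print(c)
cv2.imwrite('pics/w1.png',a)
im,d,P=cloud('wrist')
hsv=cv2.cvtColor(im,cv2.COLOR_BGR2HSV).astype(int); H,S,V=hsv[...,0],hsv[...,1],hsv[...,2]
m=((H<6)|(H>174))&(S>170)&(d>0)&(P[...,2]>.144)&(P[...,2]<.156)
if m.sum():
    q=P[m];print(m.sum(),q.mean(0),cv2.minAreaRect(q[:,:2].astype(np.float32)*1000))
E
```

```text
tcp [ 0.5196 -0.2151  0.2551] rpy [-1.7993e+02 -3.0000e-02  1.5200e+01] t 1.6 tool d cm [-0.24  0.25 14.61] rot [-0.07 -0.03  0.  ]
{'intrinsics': array([[327.50042292,   0.        , 254.44535665],
       [  0.        , 327.50042292, 189.23345056],
       [  0.        ,   0.        ,   1.        ]]), 'origin': array([ 0.59302275, -0.19609353,  0.39727659]), 'rotation': array([ 2.84028626e+00,  1.56627776e-03, -1.30657794e+00])}
843 [ 0.52159059 -0.21939291  0.1490565 ] ((520.8726196289062, -219.694091796875), (22.895017623901367, 23.735258102416992), 2.327005386352539)
```

View pics/w1.png

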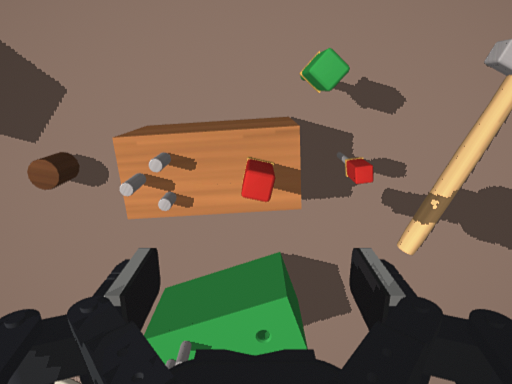

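The wrist view shows the big red handle at (258,182) in the wooden rack, with the small red drift at (360,170) and the green one at (326,70). Measured from this view, the handle is at (0.519, -0.2185) with a yaw of about 3°.

>>> {"op": "drive_tool", "data": {
  "targets": "60 0 0 0 0 0 6;60 0 0 0 0 0 6.2;60 -0.08 0.34 3 0 0 0;60 0 0 4 0 0 0;60 0 0 4 0 0 0;60 0 0 2 0 0 0;60 0 0 1 0 0 0;60 0 0 0.5 0 0 0;60 0 0 0 0 0 0;255 0 0 0 0 0 0;255 0 0 0 0 0 0;255 0 0 0 0 0 0;255 0 0 0 0 0 0;255 0 0 0 0 0 0;255 0 0 0 0 0 0",
  "squeeze": 100
}}

```text
time_s: 3.52
eef_pos: [0.5186, -0.22, 0.1112]
eef_rot: [-3.141, -0.001, 0.049]
force: [-1.4, 3.7, 5.6]
width: 0.266
grip_force: 97.8
```

```bash
python3 - <<'E'
from h import *
delta([.519,-.2185,.11]); s=telemetry.observe(); print(s['force'],s['torque'],s['width'],s['grip_force'])
# hole ray from top view at plate plane
z=np.load('top.npz'); im=z['im'].astype(float).mean(-1); K=z['K']
sub=im[180:199,150:169]; w=np.clip(200-sub,0,None); v,u=np.mgrid[180:199,150:169]; w=w*((u-159)**2+(v-189.2)**2<20)
c=np.array([(w*u).sum(),(w*v).sum()])/w.sum(); r=R.from_euler('xyz',z['r']).apply([(c[0]-K[0,2])/K[0,0],(c[1]-K[1,2])/K[1,1],1]); o=np.array(z['o'])
print(c,o+r*(.137-o[2])/r[2])
E
```

```text
tcp [ 0.5186 -0.22    0.1112] rpy [-1.7998e+02 -5.0000e-02  2.8000e+00] t 3.52 tool d cm [ 0.05 -0.15  0.12] rot [-0.02 -0.05  0.  ]
[-1.35122377  3.73267259  5.64574982] [0.67381137 0.26519646 0.02248929] 0.2656315657353435 97.83822298049927
[158.4320657  188.75040171] [0.51501756 0.19532335 0.137     ]
```

>>> {"op": "drive_tool", "data": {
  "targets": "255 0 0 -1 0 0 0;255 0 0 -2 0 0 0;255 0 0 -3 0 0 0;255 0 0 -3 0 0 0;255 0 0 -3 0 0 0;255 0 0 -2 0 0 0;255 0 -2 -1 0 0 0;255 0 -4 0 0 0 0;255 0 -5 0 0 0 0;255 0 -5 0 0 0 0;255 0 -5 0 0 0 0;255 0 -5 0 0 0 0;255 0 -5 0 0 0 0;255 0 -4 0 0 0 0;255 0 -3 0 0 0 0;255 0 -2 0 0 0 0;255 -0.3 -1.6 0 0 0 0;255 0 0 0 0 0 0;255 0 0 0 0 0 0"
}}

```text
time_s: 5.9
eef_pos: [0.4951, 0.1934, 0.2602]
eef_rot: [3.141, 0.0, 0.047]
force: [-0.4, -0.4, -1.0]
width: 0.267
grip_force: 98.4
```

```bash
python3 - <<'E'
from h import *
delta([.5155,.1948,.23]); s=telemetry.observe(); print(s['force'],s['torque'],s['width'],s['grip_force'])
a,_=grab('wrist'); cv2.imwrite('pics/w2.png',a)
im,d,P=cloud('wrist')
S=cv2.cvtColor(im,cv2.COLOR_BGR2HSV)[...,1]
m=(d>0)&(abs(P[...,2]-.137)<.006)&(S<60)&(abs(P[...,0]-.52)<.06)&(abs(P[...,1]-.19)<.06)
q=P[m];print(m.sum(),q.mean(0),cv2.minAreaRect(q[:,:2].astype(np.float32)*1000))
b=(d>0)&(abs(P[...,2]-.125)<.004)&(S>60);q=P[b];print(b.sum(),cv2.minAreaRect(q[:,:2].astype(np.float32)*1000))
E
```

```text
tcp [0.4951 0.1934 0.2602] rpy [1.7995e+02 1.0000e-02 2.7000e+00] t 5.9 tool d cm [ 2.05 -0.04  3.02] rot [0.05 0.01 0.  ]
[-0.38571877 -0.37887555 -1.01432498] [-0.0377352  -0.04697075 -0.00237495] 0.26736228568810905 98.43890190124512
4087 [0.52405378 0.19095131 0.136644  ] ((522.383056640625, 191.06674194335938), (54.187767028808594, 54.15156555175781), 52.119998931884766)
9707 ((522.2122802734375, 191.0119171142578), (130.47023010253906, 80.3934326171875), 66.8757553100586)
```

View pics/w2.png

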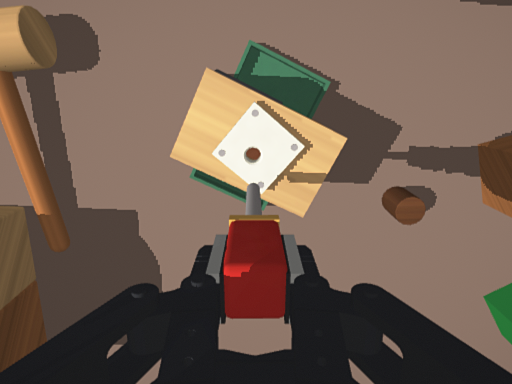

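The drift hangs straight with its tip at (253,186), and the hole is at (253,154). I'll work out both in one camera frame so the calibration offset cancels.

```bash
python3 - <<'E'
from h import *
z=np.load('wrist.npz'); K=z['K']; o=np.array(z['o']); M=R.from_euler('xyz',z['r'])
im,d,P=cloud('wrist'); g=im.astype(float).min(-1)
def ray(c,h): r=M.apply([(c[0]-K[0,2])/K[0,0],(c[1]-K[1,2])/K[1,1],1]); return o+r*(h-o[2])/r[2]
v,u=np.mgrid[:384,:512]
m=((u-253)**2+(v-154)**2<150)&(g<185)
ys,xs=np.nonzero(m); e=cv2.minEnclosingCircle(np.stack([xs,ys],1).astype(np.float32)); print(m.sum(),xs.min(),xs.max(),ys.min(),ys.max(),e)
for c in [(xs.mean(),ys.mean()),e[0]]: print('hole',ray(c,.137))
print(g[142:166,242:266:1].astype(int))
def proj(p): q=M.inv().apply(np.array(p)-o); return K@q/q[2]
# predicted tip at TCP axis
print('pred tip centre',proj([.4951,.1934,.164]), 'pred shoulder',proj([.4951,.1934,.249]),'px/mm',proj([.4951,.1944,.164]))
print(g[180:214:3,238:270].astype(int))
E
```

```text
218 244 260 147 162 ((252.0, 155.0), 8.602425575256348)
hole [0.51840154 0.19574936 0.137     ]
hole [0.51809073 0.19551339 0.137     ]
[[235 235 235 235 235 235 235 234 234 234 234 233 234 233 234 234 234 234
  235 234 233 233 233 233]
 [235 235 235 235 235 235 235 235 235 235 234 234 234 234 235 235 234 234
  235 234 233 234 233 234]
 [235 235 235 235 235 235 236 236 235 236 236 236 235 235 235 236 235 235
  235 235 234 234 233 234]
 [235 235 235 235 236 236 237 238 235 234 233 233 233 236 235 236 236 235
  235 235 234 234 234 234]
 [235 235 235 236 237 238 234 230 222 212 195 205 221 233 232 236 237 236
  235 235 235 234 235 235]
 [235 235 236 237 239 234 198 162 166 161 130 151 188 198 201 226 237 238
  236 235 235 234 235 235]
 [235 236 237 239 231 196 150  97  96  61  47  53  68  88 102 169 223 240
  238 236 235 235 235 235]
 [236 237 239 232 177 141  93  47  46  41  40  40  38  40  40  71 148 231
  242 237 235 235 235 235]
 [236 238 235 189 140  90  48  41  44  45  47  46  46  46  43  40  65 156
  248 242 236 235 235 235]
 [237 239 209 146 105  51  41  45  47  48  47  49  48  
[... 2516 characters left out ...]
2 118 122 123 125 126 126 128 129]
 [109 107 107 105 100  94  76  80 137 138 130 120 112 104  96  91  87  83
   84  84  83  82  78  41  34  54  60  85 105 113 110 115]
 [107 107 107 106 108 107 106 110 146 138 128 120 111 104  97  90  87  86
   84  84  82  83  81  46  48  73  79  75  78  67  57  57]
 [107 108 108 107 107 107 107 119 144 136 127 119 111 104  97  90  86  85
   84  83  82  82  81  72  74  74  80 105 109 109 108 108]
 [107 108 108 107 108 107 107 120 143 134 126 117 109 102  95  91  87  85
   85  85  82  82  82  87 102 102 108 108 108 108 107 108]
 [109 109 110 109 109 108 110 130 143 136 126 119 112 104  97  90  87  86
   85  85  83  84  82  84 110 112 109 110 110 108 110 109]]
```

>>> {"op": "drive_tool", "data": {
  "targets": "255 1 0 0.6 0 0 0;255 1 -0.1 0.8 0 0 0;255 0 0 0.5 0 0 0;255 0 0 0.3 0 0 0;255 0 0 0 0 0 0;255 0 0 0.1 0 0 0;255 0 0 0.1 0 0 0;255 0 0 0.1 0 0 0;255 0 0 0 0 0 0"
}}

```text
time_s: 7.08
eef_pos: [0.515, 0.1962, 0.2353]
eef_rot: [3.142, 0.0, 0.048]
force: [0.1, -0.2, -1.0]
width: 0.27
grip_force: 98.4
```

```bash
python3 - <<'E'
from h import *
delta([.515,.1954,.2332]); s=telemetry.observe(); print(s['force'],s['torque'])
E
```

```text
tcp [0.515  0.1962 0.2353] rpy [179.99   0.     2.74] t 7.08 tool d cm [-0.    0.08  0.21] rot [0.01 0.   0.  ]
[ 0.14843478 -0.23166332 -0.96129868] [ 0.04112602 -0.00327643  0.00051853]
```

>>> {"op": "drive_tool", "data": {
  "targets": "255 0 0.05 0.1 0 0 0;255 0 0 0.1 0 0 0;255 0 0 0.1 0 0 0;255 0 0 0 0 0 0"
}}

```text
time_s: 7.58
eef_pos: [0.515, 0.1958, 0.2322]
eef_rot: [3.142, 0.0, 0.048]
force: [-0.2, -0.6, -0.7]
width: 0.267
grip_force: 98.4
```

>>> {"op": "drive_tool", "data": {
  "targets": "255 0 0 0.1 0 0 0;255 0 0 0.1 0 0 0;255 0 0 0 0 0 0"
}}

```text
time_s: 7.95
eef_pos: [0.515, 0.1958, 0.2302]
eef_rot: [3.142, 0.0, 0.048]
force: [0.4, 0.2, -1.1]
width: 0.266
grip_force: 98.4
```

No contact, already about 3 mm below the plate face, so it seems to be in the hole. Continuing gently.

>>> {"op": "drive_tool", "data": {
  "targets": "255 0 0 0.1 0 0 0;255 0 0 0.1 0 0 0;255 0 0 0.1 0 0 0;255 0 0 0.1 0 0 0;255 0 0 0 0 0 0;255 0 0 0 0 0 0"
}}

```text
time_s: 8.7
eef_pos: [0.5151, 0.1958, 0.2263]
eef_rot: [3.142, -0.0, 0.048]
force: [1.2, 0.1, -0.9]
width: 0.27
grip_force: 98.4
```

>>> {"op": "drive_tool", "data": {
  "targets": "255 0 0 0.2 0 0 0;255 0 0 0.2 0 0 0;255 0 0 0.2 0 0 0;255 0 0 0.2 0 0 0;255 0 0 0.1 0 0 0;255 0 0 0.1 0 0 0;255 0 0 0 0 0 0"
}}

```text
time_s: 9.57
eef_pos: [0.515, 0.1958, 0.2162]
eef_rot: [3.142, 0.0, 0.048]
force: [-0.6, -0.3, -1.4]
width: 0.265
grip_force: 98.4
```

Now I approach the plug in small steps.

>>> {"op": "drive_tool", "data": {
  "targets": "255 0 0 0.1 0 0 0;255 0 0 0.1 0 0 0;255 0 0 0.1 0 0 0;255 0 0 0.1 0 0 0;255 0 0 0 0 0 0"
}}

```text
time_s: 10.2
eef_pos: [0.515, 0.1958, 0.2122]
eef_rot: [3.142, 0.0, 0.048]
force: [0.2, 1.0, -1.8]
width: 0.269
grip_force: 98.4
```

>>> {"op": "drive_tool", "data": {
  "targets": "255 0 0 0.1 0 0 0;255 0 0 0.1 0 0 0;255 0 0 0.1 0 0 0;255 0 0 0 0 0 0"
}}

```text
time_s: 10.7
eef_pos: [0.5154, 0.196, 0.2103]
eef_rot: [3.141, -0.001, 0.048]
force: [-2.0, -1.0, 6.2]
width: 0.268
grip_force: 99.5
```

>>> {"op": "drive_tool", "data": {
  "targets": "255 0 0 0.05 0 0 0;255 0 0 0.05 0 0 0;255 0 0 0 0 0 0"
}}

```text
time_s: 11.08
eef_pos: [0.5155, 0.196, 0.2095]
eef_rot: [3.141, -0.001, 0.048]
force: [-2.2, -0.4, 8.3]
width: 0.27
grip_force: 99.5
```

>>> {"op": "drive_tool", "data": {
  "targets": "255 0 0 0.05 0 0 0;255 0 0 0.05 0 0 0;255 0 0 0.05 0 0 0;255 0 0 0.05 0 0 0;255 0 0 0 0 0 0"
}}

```text
time_s: 11.7
eef_pos: [0.5155, 0.196, 0.2075]
eef_rot: [3.141, -0.001, 0.048]
force: [-1.5, -1.3, 7.4]
width: 0.268
grip_force: 99.5
```

The force stays steady near 8–9 N while the tool advances, so the plug is sliding. I keep pushing.

>>> {"op": "drive_tool", "data": {
  "targets": "255 0 0 0.1 0 0 0;255 0 0 0.1 0 0 0;255 0 0 0.1 0 0 0;255 0 0 0.1 0 0 0;255 0 0 0.1 0 0 0;255 0 0 0.1 0 0 0;255 0 0 0.1 0 0 0;255 0 0 0.1 0 0 0"
}}

```text
time_s: 12.7
eef_pos: [0.5155, 0.1961, 0.1996]
eef_rot: [3.141, -0.001, 0.048]
force: [-3.1, -1.0, 8.1]
width: 0.266
grip_force: 99.5
```

>>> {"op": "drive_tool", "data": {
  "targets": "255 0 0 0.1 0 0 0;255 0 0 0.1 0 0 0;255 0 0 0.1 0 0 0;255 0 0 0.1 0 0 0;255 0 0 0.1 0 0 0;255 0 0 0.1 0 0 0;255 0 0 0.1 0 0 0;255 0 0 0.1 0 0 0;255 0 0 0.1 0 0 0;255 0 0 0.1 0 0 0;255 0 0 0.1 0 0 0;255 0 0 0.1 0 0 0"
}}

```text
time_s: 14.2
eef_pos: [0.5155, 0.1962, 0.1876]
eef_rot: [3.141, -0.001, 0.048]
force: [-1.7, -1.6, 8.2]
width: 0.267
grip_force: 99.6
```

>>> {"op": "drive_tool", "data": {
  "targets": "255 0 0 0.1 0 0 0;255 0 0 0.1 0 0 0;255 0 0 0.1 0 0 0;255 0 0 0.1 0 0 0;255 0 0 0.1 0 0 0;255 0 0 0.1 0 0 0;255 0 0 0.1 0 0 0;255 0 0 0.1 0 0 0;255 0 0 0.1 0 0 0;255 0 0 0.1 0 0 0;255 0 0 0.1 0 0 0;255 0 0 0.1 0 0 0;255 0 0 0 0 0 0"
}}

```text
time_s: 15.82
eef_pos: [0.515, 0.1957, 0.174]
eef_rot: [3.142, 0.0, 0.048]
force: [-0.7, -0.6, -1.8]
width: 0.27
grip_force: 98.5
```

```bash
python3 - <<'E'
from h import *
a,_=grab('scene'); cv2.imwrite('pics/s2.png',cv2.resize(a[200:384,240:460],None,fx=3,fy=3,interpolation=cv2.INTER_CUBIC))
E
```

```text
(no output)
```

View pics/s2.png

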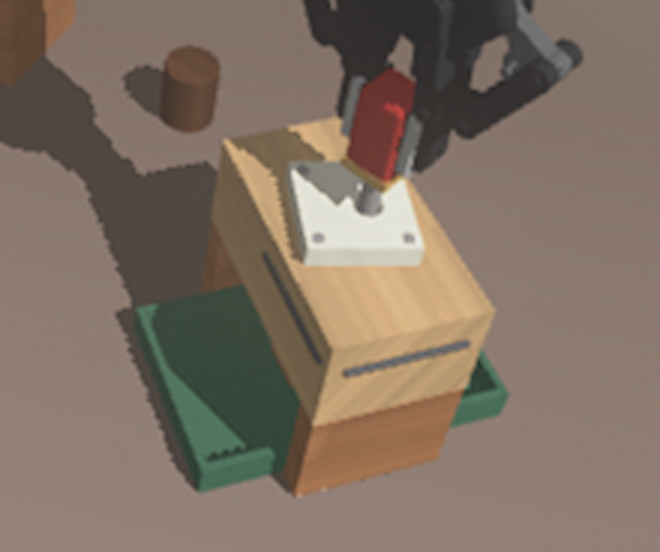

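The plug's resistance vanished at the let-go depth, so it has dropped. It is hidden by the cheeks from here. I withdraw straight up and go back towards the rack, stopping 20 mm short so I can sight the hole.

>>> {"op": "drive_tool", "data": {
  "targets": "255 0 0 -0.5 0 0 0;255 0 0 -1 0 0 0;255 0 0 -2 0 0 0;255 0 0 -2 0 0 0;255 0 0 -2 0 0 0;255 0 0 -1.3 0 0 0;255 0 0 0 0 0 0;255 -0.3 2 0 0 0 0;255 -0.3 4 0 0 0 0;255 -0.5 5 0 0 0 0;255 -0.5 5 0 0 0 0;255 -0.5 5 0 0 0 0;255 -0.5 5 0 0 0 0;255 -0.5 5 0 0 0 0;255 -0.3 4 0 0 0 0;255 -0.2 3 0 0 0 0;255 0 2 1 0 0 0;255 0 1.3 1.5 0 0 0;255 0 0 1.2 0 0 0;255 0 0 0 0 0 0"
}}

```text
time_s: 18.38
eef_pos: [0.4981, -0.2165, 0.2236]
eef_rot: [-3.139, 0.003, 0.05]
force: [0.1, 1.0, -0.9]
width: 0.268
grip_force: 98.1
```

```bash
python3 - <<'E'
from h import *
delta([.5186,-.219,.1112]); s=telemetry.observe(); print(s['force'],s['torque'],s['width'])
a,_=grab('wrist'); cv2.imwrite('pics/w3.png',a)
im,d,P=cloud('wrist')
b=(d>0)&(abs(P[...,2]-.1)<.004)&(abs(P[...,0]-.507)<.11)&(abs(P[...,1]+.175)<.11);q=P[b];r=cv2.minAreaRect(q[:,:2].astype(np.float32)*1000);print(b.sum(),r)
g,_=grab('top'); im,d,P=cloud('top')
E
```

```text
tcp [ 0.4981 -0.2165  0.2236] rpy [-1.7986e+02  1.5000e-01  2.8700e+00] t 18.38 tool d cm [ 2.06  0.38 11.23] rot [-0.14  0.15 -0.  ]
[ 0.10546078  1.00329784 -0.86388913] [ 0.02710094  0.00144371 -0.02799603] 0.2677927228001151
17586 ((531.4786376953125, -177.00933837890625), (125.04064178466797, 189.86328125), 18.642520904541016)
```

View pics/w3.png

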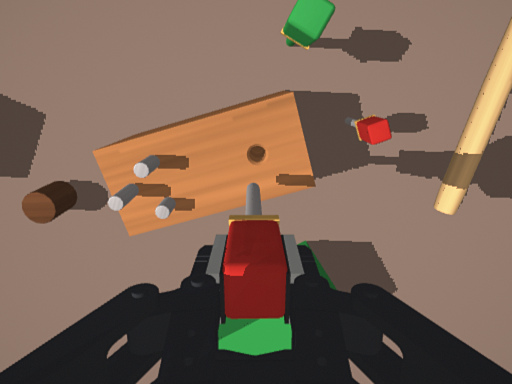

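The hole is at (256,153) and the tip at (253,186), nearly the same geometry as before the plate insertion.

```bash
python3 - <<'E'
from h import *
z=np.load('wrist.npz'); K=z['K']; o=np.array(z['o']); M=R.from_euler('xyz',z['r'])
im,d,P=cloud('wrist'); g=im.astype(float).max(-1)
def ray(c,h): r=M.apply([(c[0]-K[0,2])/K[0,0],(c[1]-K[1,2])/K[1,1],1]); return o+r*(h-o[2])/r[2]
print(g[142:167,244:270].astype(int))
v,u=np.mgrid[:384,:512]; m=((u-256)**2+(v-153.5)**2<170)&(g<125)
ys,xs=np.nonzero(m); print(m.sum(),xs.min(),xs.max(),ys.min(),ys.max()); print(ray((xs.mean(),ys.mean()),.1),ray(((xs.min()+xs.max())/2,(ys.min()+ys.max())/2),.1), o)
delta([.5186,-.2185,.1112])
E
```

```text
[[196 197 197 198 198 197 198 199 200 200 201 201 201 201 201 202 202 201
  202 203 203 205 204 204 206 206]
 [196 197 197 198 199 199 200 201 202 201 194 193 191 192 193 197 199 203
  205 205 206 206 207 206 207 207]
 [198 198 199 199 199 200 202 203 196 187 168 160 157 164 170 180 186 198
  203 206 206 207 208 208 208 209]
 [199 199 198 200 202 202 194 185 162 143 139 145 144 151 157 167 175 192
  195 203 208 210 209 210 209 209]
 [199 200 200 203 203 192 157 133 130 128 112 111  93  91  94 108 132 173
  187 202 207 210 210 209 208 207]
 [201 201 203 205 198 157 129 118 104  91  87  88  85  83  84  86  86  98
  137 183 204 206 207 206 206 204]
 [204 204 207 206 174 128 120  97  88  87  91  89  90  90  91  90  87  83
   89 126 192 207 208 204 202 200]
 [204 205 209 201 144 123 110  91  92  90  91  91  91  92  91  91  90  88
   87  94 143 199 213 206 200 200]
 [207 209 209 175 125 116  93  88  95  95  93  92  91  91  92  92  91  95
   92  82  92 167 219 211 203 203]
 [210 213 209 139 115 108  87  85  91  96  96  96  95  93  95  94  96  95
   91  80  93 177 223 222 207 205]
 [211 213 
[... 1181 characters left out ...]
11 212]
 [203 204 204 205 208 209 206 186 167 164 166 172 179 184 190 193 201 206
  210 213 212 212 212 212 212 212]
 [204 206 206 206 207 208 209 208 199 185 182 182 187 189 193 198 203 209
  211 212 211 211 212 212 211 212]
 [207 207 207 208 208 208 211 211 212 211 212 206 206 204 204 209 212 212
  212 212 212 212 211 211 212 212]
 [208 210 210 210 209 211 212 212 212 213 214 213 213 212 212 213 212 212
  212 213 213 212 212 212 212 212]]
216 247 264 146 161
[ 0.52277279 -0.21670401  0.1       ] [ 0.52254475 -0.21663517  0.1       ] [ 0.57492759 -0.21367084  0.36663736]
tcp [ 0.4992 -0.2169  0.2252] rpy [-179.96    0.      2.88] t 18.48 tool d cm [ 1.93  0.26 11.4 ] rot [-0.04  0.   -0.  ]
```

>>> {"op": "drive_tool", "data": {
  "targets": "255 1 0.1 0.5 0 0 0;255 1 0.05 0.5 0 0 0;255 0 0 1 0 0 0;255 0 0 0.5 0 0 0;255 0 0 0.2 0 0 0;255 0 0 0.1 0 0 0;255 0 0 0.1 0 0 0;255 0 0 0 0 0 0"
}}

```text
time_s: 19.48
eef_pos: [0.519, -0.2191, 0.1965]
eef_rot: [3.141, -0.0, 0.048]
force: [0.1, 0.6, -1.9]
width: 0.267
grip_force: 98.1
```

>>> {"op": "drive_tool", "data": {
  "targets": "255 0 0 0.1 0 0 0;255 0 0 0.1 0 0 0;255 0 0 0.1 0 0 0;255 0 0 0 0 0 0"
}}

```text
time_s: 19.98
eef_pos: [0.5189, -0.219, 0.1932]
eef_rot: [-3.141, 0.0, 0.048]
force: [1.0, 0.9, -0.0]
width: 0.271
grip_force: 98.1
```

>>> {"op": "drive_tool", "data": {
  "targets": "255 0 -0.05 0.2 0 0 0;255 0 0 0.2 0 0 0;255 0 0 0.3 0 0 0;255 0 0 0.3 0 0 0;255 0 0 0 0 0 0"
}}

```text
time_s: 20.6
eef_pos: [0.5187, -0.2184, 0.1829]
eef_rot: [-3.141, 0.001, 0.048]
force: [0.3, 0.2, -1.8]
width: 0.272
grip_force: 98.1
```

Entered freely. Continuing down until about 6 mm short of home.

>>> {"op": "drive_tool", "data": {
  "targets": "255 0 0 0.7 0 0 0;255 0 0 1 0 0 0;255 0 0 1 0 0 0;255 0 0 1 0 0 0;255 0 0 1 0 0 0;255 0 0 0.8 0 0 0;255 0 0 0.5 0 0 0;255 0 0 0.3 0 0 0;255 0 0 0.2 0 0 0;255 0 0 0 0 0 0"
}}

```text
time_s: 21.85
eef_pos: [0.519, -0.2185, 0.1184]
eef_rot: [3.141, -0.0, 0.048]
force: [0.4, 0.9, -0.9]
width: 0.268
grip_force: 98.1
```

>>> {"op": "drive_tool", "data": {
  "targets": "255 0 0 0.2 0 0 0;255 0 0 0.1 0 0 0;255 0 0 0 0 0 0"
}}

```text
time_s: 22.22
eef_pos: [0.5189, -0.2185, 0.1153]
eef_rot: [-3.142, 0.0, 0.048]
force: [0.2, 1.4, -0.5]
width: 0.266
grip_force: 98.1
```

>>> {"op": "drive_tool", "data": {
  "targets": "255 0 0 0.2 0 0 0;255 0 0 0.1 0 0 0;255 0 0 0.05 0 0 0;255 0 0 0.05 0 0 0;255 0 0 0 0 0 0"
}}

```text
time_s: 22.85
eef_pos: [0.5189, -0.2185, 0.1113]
eef_rot: [3.142, -0.0, 0.048]
force: [0.4, -0.2, -1.2]
width: 0.266
grip_force: 98.1
```

Essentially home. I release slowly, wait, back off straight up, then move towards the block's open side to check the plug.

>>> {"op": "drive_tool", "data": {
  "targets": "90 0 0 0 0 0 0;90 0 0 0 0 0 0;60 0 0 0 0 0 0;60 0 0 0 0 0 0;60 0 0 0 0 0 0;60 0 0 -1 0 0 0;60 0 0 -2 0 0 0;60 0 0 -4 0 0 0;60 0 0 -4 0 0 0;60 0 0 -4 0 0 0;60 0 0 0 0 0 0"
}}

```text
time_s: 24.22
eef_pos: [0.5216, -0.219, 0.2667]
eef_rot: [3.137, -0.008, 0.048]
force: [-0.2, 0.4, 0.0]
width: 0.771
grip_force: 0.0
```

```bash
python3 - <<'E'
from h import *
delta([.5,.05,.25])
a,_=grab('wrist'); im,d,P=cloud('wrist')
hsv=cv2.cvtColor(im,cv2.COLOR_BGR2HSV).astype(int); H,S=hsv[...,0],hsv[...,1]
m=((H<6)|(H>174))&(S>170)&(d>0)&(abs(P[...,0]-.52)<.03)&(abs(P[...,1]+.218)<.03)
q=P[m];print(m.sum(),q[:,2].max(),np.percentile(q[:,2],[50,90]),q[q[:,2]>.144].mean(0))
b,_=grab('scene'); im,d,P=cloud('scene'); hsv=cv2.cvtColor(im,cv2.COLOR_BGR2HSV).astype(int); H,S=hsv[...,0],hsv[...,1]
m=((H<6)|(H>174))&(S>170)&(d>0)&(abs(P[...,0]-.52)<.03)&(abs(P[...,1]+.218)<.03); q=P[m];print('scene z',np.percentile(q[:,2],[2,98]))
t,_=grab('top'); cv2.imwrite('pics/f.png',np.hstack([cv2.resize(t[140:250,110:390],(800,314))]))
cv2.imwrite('pics/f.png',np.vstack([cv2.resize(t[140:250,110:390],(760,299)),cv2.resize(b[120:250,160:490],(760,299))]))
E
```

```text
tcp [ 0.5216 -0.219   0.2667] rpy [179.74  -0.44   2.76] t 24.23 tool d cm [ -0.88 -26.98   1.54] rot [ 0.26 -0.44 -0.  ]
976 0.14972620439450218 [0.14685903 0.14796575] [ 0.52128068 -0.218779    0.1471033 ]
scene z [0.11165009 0.14946677]
```

View pics/f.png

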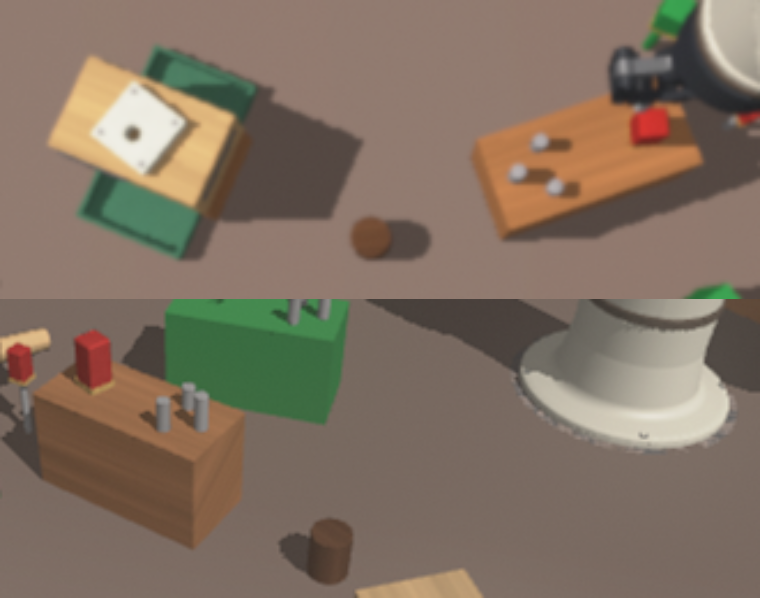

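The drift is home and upright: its handle top is about 149 mm high, so the shoulder sits on the rack. The plate hole no longer shows copper, and the billet hasn't moved. Nothing is touching the robot, so I hand in.

```bash
python3 -c "
from station import env
print(env.sign_off())"
```

```text
the job is handed in; nothing more can be done
None
```

I pushed the plug out with the drift, put the drift back fully home in its rack hole, let go and handed the job in after about 24 s; the wrist force read under 10 N at each check while pushing. I did not see the plug in the tray, because the block's cheeks hide it; I judged it had dropped because its resistance vanished at the let-go depth and copper no longer showed through the hole.

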